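# Build the grading-sieve stack on the shaker base

## Task

Build the bean-grading sieve stack on the grey shaker base: stand the solid-bottomed pan on the two strips midway along the jaws, let go, then slide the movable jaw in by its tab until it holds the pan tight against the fixed jaw. Then stack on the pan the fine sieve, the coarse sieve and last the lid, each upright, its plug fully home in the mouth below and released before the next. Leave the bowl and the jar where they stand.

Things in the scene. Friction and masses are not known exactly. Their poses are not given: they have to be found in the camera images.
- base: Fixed grey slab, 240 mm long (x -140 to +100), 130 wide, 25 high, left or right of the robot. Origin: on the bench under the clamped pan's centre, z up. Two black rubber strips along x (x -59 to +37, y -22 and +22, 14 wide), tops 31 mm above the bench, carry the pan. Fixed jaw (dark steel, 90 wide in y, top at 45 mm): flat face at x = +37, facing -x. Movable jaw on the -x side.
- jaw (a joint): Movable jaw on the base (dark steel, face 90 mm wide, top 45 mm above the bench), sliding along the base's +x. Metres: 0 fully open, face at base x = -67 mm; at q the face is at -67 mm + q; 0.030 clamps the pan's 74 mm foot on the fixed jaw. Starts at 0 to 0.008, end stop 0.036. Friction about 3 N; stays where left.
- jaw_tab (a point): Centre of the top edge of the movable jaw's black upright tab, 89 mm above the bench, at base x = -114 mm + q. Tab 12 mm thick along the base's x, 34 wide in y, 50 tall below this point; moves with the jaw. Clamped, it is 84 mm from the pan's axis. Can be pinched from above across its thickness.
- pan: Pan, plain steel, solid bottom, no mesh: round foot 74 mm across, 12 thick, under a round cup 58 mm across outside, 50 inside; 50 mm high in all, cup floor 16 mm up. Origin: centre of the underside; z up along its axis. About 250 g.
- fine: Fine sieve: round, steel, 60 mm across, 50 mm high in all, mouth 50 across, close mesh (4 mm pitch) 14 mm below the rim. Chamfered plug below, 46 across (40 at the tip), 8 deep, fits the pan's mouth; home, its origin is 42 mm above the pan's. Stands on its plug. Origin: centre of the plug's underside; z up. About 180 g.
- coarse: Coarse sieve, the tallest part: round, steel, 64 mm across, 62 mm high in all, mouth 56 across, wide mesh (14 mm pitch) 14 mm below the rim. Chamfered plug below, 46 across (40 at the tip), 8 deep, fits the fine sieve's mouth; home, its origin is 42 mm above the fine sieve's. Stands on its plug. Origin: centre of the plug's underside; z up. About 200 g.
- lid: Lid: steel disc 64 mm across, 6 thick; on it a black cylindrical knob 20 across, 30 tall (14 to 44 mm above the origin); under it a chamfered plug 51 across (45 at the tip), 8 deep, that fits the coarse sieve's mouth; home, its origin is 54 mm above the coarse sieve's. Stands on its plug. Origin: centre of the plug's underside; z up. About 120 g.
- bowl: Bystander: open aluminium bowl, 150 mm across the rim, 55 mm high, on the other side from the shaker base. Origin: centre of its underside. Leave it alone.
- jar: Bystander: closed amber jar with a white cap, 48 mm across, 65 mm high, among the sieve parts. Origin: centre of its underside. Leave it alone.
Not all that is in view belongs to the job. What is shaped like the pan but green is not meant.

How it is judged:
By the outcome, as a careful person would: the job done as asked, in the order asked, and still so for the second after the job is handed in, with the robot touching nothing.
It also fails if it takes over 136 s, if anything falls off the work surface, if the arm or the gripper's body presses on something with over 40 N, if the wrist force passes 120 N, or if a joint passes its speed limit or range.

## Robot

A 7-joint arm with a two-finger parallel gripper is mounted at the origin on the work surface. World frame = base frame: x ahead of the robot, y to its left, z up, the work surface at z = 0. Lengths are in m, angles in rad, forces in N, time in s.
With the tool pointing down it reaches from about 0.4 to 0.85 m from the base axis. Payload 4.5 kg.
Tool frame: the origin (TCP) lies midway between the tips of the shut fingers; the grasp point (between the pads) lies 19 mm behind it; z points along the fingers, y is the direction in which the jaws open and shut (so a half turn about z gives the same grasp; the last joint's range is limited). The gripper opens to 88 mm and grips with 3 to 60 N. Pads are 18 mm wide; open, the fingers measure 123 mm over their backs; the gripper's body (75 mm by 187 mm) begins 45 mm behind the grasp point.
Start: joints at [-1.281, 0.689, -0.195, 1.565, 0.157, 0.902, -0.215], TCP at [0.158, 0.605, 0.239] pointing down, gripper open.
Joint ranges: [-3.01, 3.01], [-0.46, 2.08], [-1.47, 1.51], [0.13, 2.56], [-1, 4.14], [0.04, 2.09], [-2.66, 2.66]. Speed limits (rad/s): [2.57, 2.57, 3.14, 3.14, 3.14, 3.14, 3.14].

## Interface

Orientations are given as a unit quaternion [x, y, z, w].
In Python, from plant import r, viewer gives the robot as it stands.
- The arm moves only by the tool play_rows, never from a script. Its argument "commands" is a list of rows, each an object with "delta_rot": the turn, a rotation vector about the tool's x, y, z normalised to -1 to 1, where 1 is pi rad, a list of three; "travel": the shift along the tool's x, y, z normalised to -1 to 1, where 1 is 15 cm, a list of three; "gripper": the opening, from -1 (shut) to 1 (fully open). In form: [{"delta_rot": [wx, wy, wz], "travel": [x, y, z], "gripper": gripper}, ...]. A call has 1 to 12 rows; each row is the pose to reach, as a shift and turn from the pose commanded when the call began, along the tool's axes at that moment, turning the shorter way round; what a row does not reach only later rows make up. A row lasts 1/8 s, in which the tool goes at most 62.5 mm and 10.7 degrees, less where a joint would pass 70% of its speed; a pose out of reach is approached as far as the arm can. A call with a number of a shift or a turn outside -1 to 1 is refused whole. A call with a gripper value outside its range is refused whole. The fingers move at their own pace and stop on an object; "force" is the grip in N (left out, the last holds). Time passes only in rows, so rows that repeat a pose let the fingers close. It gives the time, the measured TCP pose, the force and the opening at its end, in the units of the state.
- r.get_state(): the state, without advancing time (a new reading comes with each control period).
- viewer.snapshot(name): name is "scene" or "side" or "wrist"; returns a dict with "color" (384x512x3 uint8, red, green, blue), "z_map" (384x512 float32, m along the optical axis (not along the pixel's ray), 0 where there is no reading), "fx", "fy", "cx", "cy" (pixels), "origin" and "attitude" of the camera in the world. Camera axes: x right, y up, looking along -z (the intrinsics and any distortion apply to the point x, -y, -z); pixel columns grow to the right and rows downward; lengths in m; the calibration is good to about 2 mm. The wrist camera is an equidistant fisheye: a pixel r from the principal point sees the ray r / f radians off the axis. A picture is of the moment at which its call begins.
- r.finish_job(): hands the job in, once; it reports no verdict.
Trained networks look in the newest picture that a camera, given by its name, has taken for a name from the list of things; names that differ only in an ending like _2 or _b are one class to them, and where a whole thing is asked for, a point or a joint stands for the part that bears it (a point fixed in the world has none). Each returns a list of dicts, best first, with "conf" (0 to 1); they miss things now and then, are a little off and sometimes report something else, mostly with a low value. They report only what shows in the picture. A call takes as long as a camera call. They do not tell look-alikes from the thing itself.
- viewer.outline_of(camera, label): "pixels" (384x512 bool, what is visible of it) and "at" ([column, row] in pixels, amid what is visible of it).
- viewer.pinpoint(camera, label): "at" ([column, row] in pixels: a listed point, or the origin of a listed thing).
The state is a dict: "clock": time; "q": joint angles; "qd": joint speeds; "joint_torque": joint torques, N m; "tool_pos": TCP position; "eef_rot": TCP orientation; "contact_force": force on the tool from outside, world axes, zero at the start; "moment": the same for the moment, N m; "opening": opening from 0.0 (shut) to 1.0 (fully open).
Only numpy, scipy, OpenCV 4.12 (cv2) and the standard library are available. Lean on these libraries where they do the work, as an engineer would, in place of code of your own. Each camera call takes 0.05 s, during which the arm holds its last target. There are 200 camera calls.

## Working session

There is one attempt and no reset: what is moved stays moved. The work goes in short steps, Python scripts to look and compute and a tool call to move; the robot and the scene stay as the last step left them, time stands still between calls to the robot, and variables do not carry over. Pictures are saved under pics/ and viewed, about 12 in all and at most 16, crops included, and the job is handed in when it is done.

Besides the shell and the picture viewer there is one more tool, called after "Call:" as name(argument=value, ...) on one line, values as JSON. play_rows: Moves the arm, as the interface text tells. Its arguments: {"type":"object","properties":{"commands":{"type":"array","items":{"type":"object","properties":{"delta_rot":{"type":"array","items":{"type":"number","minimum":-1,"maximum":1}},"travel":{"type":"array","items":{"type":"number","minimum":-1,"maximum":1}},"gripper":{"type":"number"}}}},"force":{"type":"number"}},"required":["commands"]}

```bash
ls; mkdir -p pics
cat > h.py <<'E'
import numpy as np, cv2
from plant import r, viewer
from scipy.spatial.transform import Rotation as R
def mat(a):
    a=np.array(a,float)
    return a if a.shape==(3,3) else R.from_quat(a).as_matrix()
def cloud(s,name):
    z=s["z_map"]; h,w=z.shape
    u,v=np.meshgrid(np.arange(w),np.arange(h))
    a=(u-s["cx"])/s["fx"]; b=(v-s["cy"])/s["fy"]
    if name=="wrist":
        t=np.hypot(a,b); k=np.where(t>1e-9,np.tan(t)/np.maximum(t,1e-9),1); a=a*k;b=b*k
    p=np.stack([a*z,-b*z,-z],-1)
    P=p@mat(s["attitude"]).T+np.array(s["origin"])
    P[z<=0]=np.nan
    return P
def save(img,name): cv2.imwrite("pics/"+name,cv2.cvtColor(np.ascontiguousarray(img),cv2.COLOR_RGB2BGR))
E
python3 - <<'E'
from h import *
S={}
for n in ("scene","side"):
    s=viewer.snapshot(n); S[n]=s
    print(n,{k:s[k] for k in("fx","cx","cy","origin","attitude")})
    P=cloud(s,n)
    im=s["color"].copy()
    for l in ("base","jaw","jaw_tab","pan","fine","coarse","lid","bowl","jar"):
        for o in viewer.outline_of(n,l)[:3]:
            m=o["pixels"]; q=P[m]; q=q[~np.isnan(q[:,0])]
            if len(q)<5: continue
            top=np.percentile(q[:,2],97); t=q[q[:,2]>top-.006]
            print(l,round(o["conf"],2),np.round(o["at"]),"n",len(q),"med",np.round(np.median(q,0),3),"top",round(top,3),"topmid",np.round((t.min(0)+t.max(0))/2,3),"ext",np.round(t.max(0)-t.min(0),3)[:2])
        for o in viewer.pinpoint(n,l)[:2]: print("   pin",l,round(o["conf"],2),np.round(o["at"],1))
    save(im,n+"0.png")
    np.save(n+"0.npy",P)
print(r.get_state())
E
```

```text
pics
scene {'fx': 389.5912827392725, 'cx': 251.6358338790332, 'cy': 190.92956570886264, 'origin': array([1.33848734, 0.24200191, 0.64850958]), 'attitude': array([0.26659637, 0.36428066, 0.73444918, 0.50676462])}
base 0.96 [367. 217.] n 3717 med [0.536 0.263 0.026] top 0.068 topmid [0.428 0.284 0.077] ext [0.021 0.034]
   pin base 0.57 [361.3 221.6]
jaw 0.75 [376. 194.] n 727 med [0.453 0.281 0.044] top 0.087 topmid [0.428 0.284 0.086] ext [0.022 0.033]Traceback (most recent call last):
  File "<stdin>", line 14, in <module>
ValueError: it knows: base, bowl, coarse, fine, jar, jaw_tab, lid, pan
```

```bash
cat > look.py <<'E'
from h import *
import sys
S={}
for n in ("scene","side"):
    s=viewer.snapshot(n)
    P=cloud(s,n); np.save(n+"0.npy",P)
    save(s["color"],n+"0.png")
    print(n,np.round(s["origin"],3))
    for l in ("base","jaw","pan","fine","coarse","lid","bowl","jar"):
        for o in viewer.outline_of(n,l)[:3]:
            m=o["pixels"]; q=P[m]; q=q[~np.isnan(q[:,0])]
            if len(q)<5: continue
            top=np.percentile(q[:,2],97); t=q[q[:,2]>top-.006]
            print(l,round(o["conf"],2),np.round(o["at"]),"n",len(q),"med",np.round(np.median(q,0),3),"top",round(top,3),"topmid",np.round((t.min(0)+t.max(0))/2,3),"ext",np.round(t.max(0)-t.min(0),3)[:2])
    for l in ("base","jaw_tab","pan","fine","coarse","lid"):
        print("   pin",l,[(round(o["conf"],2),np.round(o["at"],1).tolist()) for o in viewer.pinpoint(n,l)[:2]])
print(r.get_state())
E
python3 look.py; python3 -c "
import cv2,numpy as np
a=cv2.imread('pics/scene0.png');b=cv2.imread('pics/side0.png')
cv2.imwrite('pics/both.png',cv2.resize(np.vstack([a,b]),(400,600)))"
```

```text
scene [1.338 0.242 0.649]
base 0.63 [368. 217.] n 3735 med [0.535 0.263 0.026] top 0.069 topmid [0.426 0.284 0.076] ext [0.024 0.034]
jaw 0.61 [378. 194.] n 675 med [0.453 0.281 0.044] top 0.087 topmid [0.426 0.283 0.086] ext [0.023 0.033]
pan 0.93 [245. 233.] n 834 med [0.713 0.006 0.025] top 0.049 topmid [0.698 0.003 0.047] ext [0.059 0.055]
pan 0.91 [184. 264.] n 976 med [ 0.832 -0.078  0.024] top 0.049 topmid [ 0.823 -0.082  0.048] ext [0.056 0.057]
fine 0.8 [286. 207.] n 600 med [0.601 0.074 0.036] top 0.049 topmid [0.59  0.073 0.048] ext [0.059 0.059]
fine 0.63 [375. 193.] n 636 med [0.452 0.28  0.044] top 0.087 topmid [0.427 0.284 0.086] ext [0.021 0.031]
coarse 0.82 [256. 171.] n 565 med [ 0.481 -0.048  0.046] top 0.061 topmid [ 0.464 -0.051  0.059] ext [0.065 0.062]
coarse 0.35 [296. 187.] n 261 med [0.468 0.064 0.014] top 0.043 topmid [0.464 0.062 0.042] ext [0.016 0.016]
lid 0.88 [295. 185.] n 264 med [0.469 0.064 0.013] top 0.043 topmid [0.466 0.063 0.041] ext [0.013 0.016]
bowl 0.84 [186. 162.] n 1400 med [ 0.471 -0.267  0.032] top 0.054 topmid [ 0.496 -0.256  0.052] ext
[... 2017 characters left out ...]
1.7, 'q': array([-1.28122315,  0.68908418, -0.1946479 ,  1.56530906,  0.15729679,
        0.90248965, -0.2150654 ]), 'qd': array([5.97299714e-04, 1.34864309e-03, 5.05893167e-04, 4.57168606e-04,
       3.68288108e-05, 9.13742957e-04, 2.19948228e-04]), 'joint_torque': array([ 1.12426048e-04, -5.27492094e+01, -1.26686309e+00, -1.53741682e+01,
       -5.18457557e-02, -7.35911945e-04,  1.95191149e-05]), 'tool_pos': array([0.15807512, 0.60470237, 0.23875139]), 'eef_rot': array([ 1.27492124e-01,  9.91839582e-01,  4.90615727e-05, -1.64382537e-05]), 'contact_force': array([-0.12881811,  0.36074684,  0.18024278]), 'moment': array([ 0.0816268 , -0.01338002, -0.01437227]), 'opening': 0.9992729376134035}
```

View pics/scene0.png

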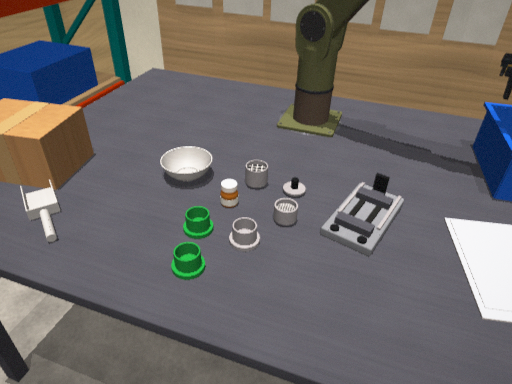

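View pics/side0.png

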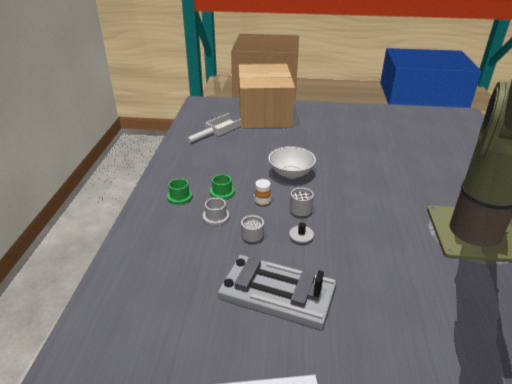

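Scene picture: steel pan at (245,233), with two green look-alikes at (197,222) and (187,262). Fine sieve is at (286,210), coarse at (256,173), lid at (295,187), jar at (229,193) and base at (365,215). The steel pan fits "plain steel". Next I'll confirm with a crop and fit the base pose.

Run:
```python
from h import *
allp={}
for n in ("scene","side"):
    P=np.load(n+"0.npy").reshape(-1,3); P=P[~np.isnan(P[:,0])]
    q=P[(P[:,0]>.36)&(P[:,0]<.72)&(P[:,1]>.13)&(P[:,1]<.42)]
    b=q[(q[:,2]>.012)&(q[:,2]<.1)]
    rect=cv2.minAreaRect((b[:,:2]*1000).astype(np.float32)); print(n,"rect",rect)
    for lo,hi in((.020,.027),(.028,.033),(.040,.047),(.07,.1)):
        t=q[(q[:,2]>lo)&(q[:,2]<hi)]
        print(lo,len(t),cv2.minAreaRect((t[:,:2]*1000).astype(np.float32)))
    t=q[(q[:,2]>.041)&(q[:,2]<.048)]
    # two jaws: cluster
    _,l,c=cv2.kmeans(t[:,:2].astype(np.float32),2,None,(3,50,1e-6),5,cv2.KMEANS_PP_CENTERS)
    for k in (0,1):
        tt=t[l[:,0]==k]; print(" jaw",len(tt),c[k],cv2.minAreaRect((tt[:,:2]*1000).astype(np.float32)))
a=cv2.imread('pics/scene0.png');b=cv2.imread('pics/side0.png')
A=cv2.resize(a[150:285,165:315],(600,540),interpolation=cv2.INTER_CUBIC)
cv2.imwrite('pics/crop.png',A)
```

```text
scene rect ((512.4254150390625, 260.5093994140625), (129.47128295898438, 243.48580932617188), 74.83735656738281)
0.02 1487 ((512.1919555664062, 260.465087890625), (129.40675354003906, 243.14285278320312), 74.90064239501953)
0.028 667 ((511.529052734375, 260.12615966796875), (112.63258361816406, 233.1990966796875), 74.71939086914062)
0.04 656 ((510.5399169921875, 260.39111328125), (90.5177993774414, 181.66026306152344), 74.80607604980469)
0.07 110 ((427.39971923828125, 284.6551513671875), (33.19144058227539, 17.479206085205078), 66.28096008300781)
 jaw 293 [0.45512983 0.27653494] ((447.7024841308594, 277.2581787109375), (90.25482177734375, 51.441184997558594), 74.96629333496094)
 jaw 331 [0.5831648  0.24241945] ((582.0550537109375, 241.19314575195312), (90.98406219482422, 32.9827880859375), 72.94050598144531)
side rect ((512.16748046875, 261.42364501953125), (133.88165283203125, 239.3826904296875), 74.87052154541016)
0.02 1949 ((512.1488037109375, 261.2296447753906), (133.5643310546875, 239.20748901367188), 74.69367980957031)
0.028 1095 ((512.4200439453125, 264.1234130859375), (122.6560287475586, 233.56326293945312), 75.6666259765625)
0.04 797 ((508.788330078125, 262.88641357421875), (93.14252471923828, 182.7783660888672), 74.60127258300781)
0.07 113 ((426.07647705078125, 284.34912109375), (35.014286041259766, 12.027539253234863), 74.18094635009766)
 jaw 396 [0.58210784 0.24564785] ((581.9096069335938, 242.8038330078125), (93.16253662109375, 30.977659225463867), 74.85311126708984)
 jaw 501 [0.45494893 0.2813908 ] ((446.25506591796875, 280.0630187988281), (93.17706298828125, 53.02003479003906), 74.74864959716797)
```

View pics/crop.png

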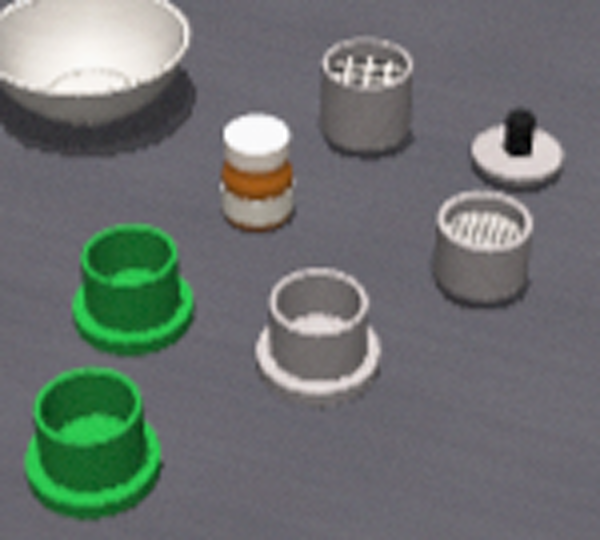

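Confirmed: the only steel pan is at crop (320,330), which is world (0.698, 0.004). The sieve at (485,250) has the close mesh and is the fine one; the one at (367,95) has the wide mesh and is the coarse one. The base origin is about (0.5316, 0.2558) at yaw -15.2°, with jaw q about 5 mm. The tool's y axis already lies along base y, so I can start towards the pan.

```bash
cat > plan.py <<'E'
import sys; from h import *
# plan.py x y z [turn_deg about tool z] : travel in tool axes (units of 0.15 m) from the measured pose
s=r.get_state(); t=np.array([float(v) for v in sys.argv[1:4]])
d=mat(s["eef_rot"]).T@(t-s["tool_pos"])/.15
n=int(np.ceil(abs(d).max())); print("calls",n,"each",np.round(d/n,4),"total",np.round(d,4),"clock",s["clock"],"F",np.round(s["contact_force"],1),"op",round(s["opening"]*88,1),"tcp",np.round(s["tool_pos"],4))
E
echo ok
```

```text
ok
```

Call:
play_rows(commands=[{"delta_rot":[0,0,0],"travel":[-0.9,-0.594,0],"gripper":1},{"delta_rot":[0,0,0],"travel":[-0.9,-0.594,0],"gripper":1},{"delta_rot":[0,0,0],"travel":[-0.9,-0.594,0],"gripper":1},{"delta_rot":[0,0,0],"travel":[-0.9,-0.594,0],"gripper":1}])

```text
clock: 2.2
tool_pos: [0.2694, 0.4814, 0.2388]
eef_rot: [0.131, 0.991, -0.001, 0.001]
contact_force: [-0.9, 0.6, -0.4]
opening: 0.996
```

Call:
play_rows(commands=[{"delta_rot":[0,0,0],"travel":[-0.9,-0.594,0],"gripper":1},{"delta_rot":[0,0,0],"travel":[-0.9,-0.594,0],"gripper":1},{"delta_rot":[0,0,0],"travel":[-0.9,-0.594,0],"gripper":1},{"delta_rot":[0,0,0],"travel":[-0.9,-0.594,0],"gripper":1}])

```text
clock: 2.7
tool_pos: [0.3762, 0.3624, 0.2388]
eef_rot: [0.13, 0.992, -0.0, 0.001]
contact_force: [-0.3, 0.7, -0.0]
opening: 0.998
```

Call:
play_rows(commands=[{"delta_rot":[0,0,0],"travel":[-0.9,-0.594,0],"gripper":1},{"delta_rot":[0,0,0],"travel":[-0.9,-0.594,0],"gripper":1},{"delta_rot":[0,0,0],"travel":[-0.9,-0.594,0],"gripper":1},{"delta_rot":[0,0,0],"travel":[-0.9,-0.594,0],"gripper":1}])

```text
clock: 3.2
tool_pos: [0.4838, 0.243, 0.2386]
eef_rot: [0.129, 0.992, 0.0, 0.0]
contact_force: [-1.4, -0.1, 0.2]
opening: 0.999
```

Call:
play_rows(commands=[{"delta_rot":[0,0,0],"travel":[-0.9,-0.594,0],"gripper":1},{"delta_rot":[0,0,0],"travel":[-0.9,-0.594,0],"gripper":1},{"delta_rot":[0,0,0],"travel":[-0.9,-0.594,0],"gripper":1},{"delta_rot":[0,0,0],"travel":[-0.9,-0.594,0],"gripper":1}])

```text
clock: 3.7
tool_pos: [0.5917, 0.1234, 0.2384]
eef_rot: [0.128, 0.992, 0.0, 0.0]
contact_force: [-1.3, 1.0, 0.6]
opening: 1.0
```

Call:
play_rows(commands=[{"delta_rot":[0,0,0],"travel":[-0.9,-0.594,0.8],"gripper":1},{"delta_rot":[0,0,0],"travel":[-0.9,-0.594,0.8],"gripper":1},{"delta_rot":[0,0,0],"travel":[-0.9,-0.594,0.8],"gripper":1},{"delta_rot":[0,0,0],"travel":[-0.9,-0.594,0.8],"gripper":1},{"delta_rot":[0,0,0],"travel":[-0.9,-0.594,0.8],"gripper":1}])

```text
clock: 4.32
tool_pos: [0.6979, 0.0065, 0.1182]
eef_rot: [0.126, 0.992, 0.001, -0.001]
contact_force: [0.0, 0.9, -0.9]
opening: 0.996
```

```bash
python3 plan.py 0.698 0.004 0.017
```

```text
calls 1 each [-0.0064 -0.0177  0.6749] total [-0.0064 -0.0177  0.6749] clock 4.325 F [ 0.   0.9 -0.9] op 87.7 tcp [0.6979 0.0065 0.1182]
```

Call:
play_rows(commands=[{"delta_rot":[0,0,0],"travel":[0,0,0.35],"gripper":1},{"delta_rot":[0,0,0],"travel":[0,0,0.6],"gripper":1},{"delta_rot":[0,0,0],"travel":[0,0,0.675],"gripper":1},{"delta_rot":[0,0,0],"travel":[0,0,0.675],"gripper":1},{"delta_rot":[0,0,0],"travel":[0,0,0.675],"gripper":-1},{"delta_rot":[0,0,0],"travel":[0,0,0.675],"gripper":-1},{"delta_rot":[0,0,0],"travel":[0,0,0.675],"gripper":-1},{"delta_rot":[0,0,0],"travel":[0,0,0.675],"gripper":-1},{"delta_rot":[0,0,0],"travel":[0,0,0.675],"gripper":-1}], force=25)

```text
clock: 5.45
tool_pos: [0.699, 0.0028, 0.0183]
eef_rot: [0.128, 0.992, 0.0, 0.001]
contact_force: [-1.5, 0.2, 5.7]
opening: 0.654
```

```bash
python3 plan.py 0.5226 0.2583 0.15
```

```text
calls 2 each [ 0.7837  0.6752 -0.4397] total [ 1.5674  1.3503 -0.8794] clock 5.45 F [-1.5  0.2  5.7] op 57.6 tcp [0.699  0.0028 0.0183]
```

Call:
play_rows(commands=[{"delta_rot":[0,0,0],"travel":[0,0,-0.4],"gripper":-1},{"delta_rot":[0,0,0],"travel":[0,0,-0.7],"gripper":-1},{"delta_rot":[0,0,0],"travel":[0.4,0.35,-0.88],"gripper":-1},{"delta_rot":[0,0,0],"travel":[0.784,0.675,-0.88],"gripper":-1},{"delta_rot":[0,0,0],"travel":[0.784,0.675,-0.88],"gripper":-1},{"delta_rot":[0,0,0],"travel":[0.784,0.675,-0.88],"gripper":-1}])

```text
clock: 6.2
tool_pos: [0.6078, 0.1349, 0.1494]
eef_rot: [0.124, 0.992, 0.001, -0.001]
contact_force: [0.6, -0.0, -2.9]
opening: 0.659
```

Call:
play_rows(commands=[{"delta_rot":[0,0,0],"travel":[0.5,0.4,0],"gripper":-1},{"delta_rot":[0,0,0],"travel":[0.784,0.675,0],"gripper":-1},{"delta_rot":[0,0,0],"travel":[0.784,0.675,0],"gripper":-1},{"delta_rot":[0,0,0],"travel":[0.784,0.675,0],"gripper":-1},{"delta_rot":[0,0,0],"travel":[0.784,0.675,0],"gripper":-1},{"delta_rot":[0,0,0],"travel":[0.784,0.675,0],"gripper":-1}])

```text
clock: 6.95
tool_pos: [0.5235, 0.256, 0.1492]
eef_rot: [0.129, 0.992, -0.001, 0.0]
contact_force: [-0.6, 0.1, -2.3]
opening: 0.66
```

```bash
python3 plan.py 0.523 0.258 0.050
python3 - <<'E'
from h import *
ims=[]
for n in ("scene","side"):
    s=viewer.snapshot(n); P=cloud(s,n)
    for o in viewer.outline_of(n,"pan")[:3]:
        q=P[o["pixels"]]; q=q[~np.isnan(q[:,0])]; print(n,round(o["conf"],2),np.round(np.median(q,0),3),np.round(o["at"]))
    c=s["color"]; ims.append(cv2.resize(c[120:280,290:450] if n=="scene" else c[190:350,190:350],(400,400)))
save(np.hstack(ims),"held.png")
E
```

```text
calls 1 each [0.0071 0.013  0.6614] total [0.0071 0.013  0.6614] clock 6.95 F [-0.6  0.1 -2.3] op 58.1 tcp [0.5235 0.256  0.1492]
scene 0.69 [ 0.713 -0.115  0.024] [198. 224.]
scene 0.68 [ 0.833 -0.079  0.023] [187. 264.]
scene 0.67 [0.545 0.255 0.159] [372. 174.]
side 0.84 [ 0.821 -0.063  0.027] [179. 192.]
side 0.82 [0.508 0.281 0.144] [281. 253.]
side 0.71 [ 0.7   -0.098  0.03 ] [223. 188.]
```

View pics/held.png

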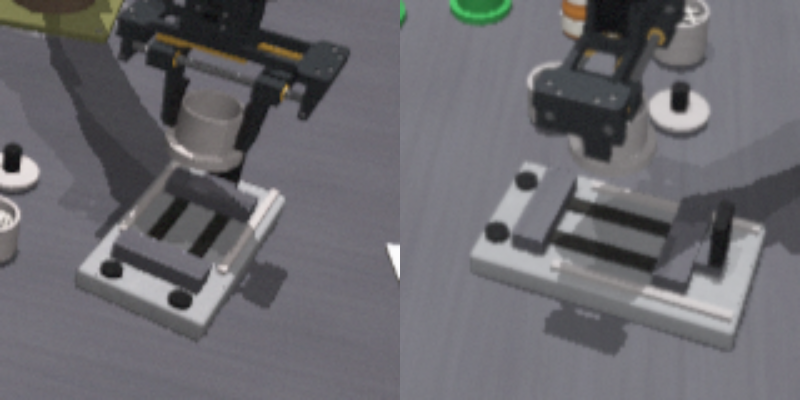

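The picture shows the pan held upright above the strips, midway between the jaws (left panel around (210,130)). Lowering it now.

Call:
play_rows(commands=[{"delta_rot":[0,0,0],"travel":[0.005,0.008,0.3],"gripper":-1},{"delta_rot":[0,0,0],"travel":[0.005,0.008,0.55],"gripper":-1},{"delta_rot":[0,0,0],"travel":[0.005,0.008,0.63],"gripper":-1},{"delta_rot":[0,0,0],"travel":[0.005,0.008,0.655],"gripper":-1},{"delta_rot":[0,0,0],"travel":[0.005,0.008,0.665],"gripper":-1},{"delta_rot":[0,0,0],"travel":[0.005,0.008,0.665],"gripper":-1},{"delta_rot":[0,0,0],"travel":[0.005,0.008,0.665],"gripper":-1}])

```text
clock: 8.02
tool_pos: [0.5222, 0.2599, 0.0506]
eef_rot: [0.128, 0.992, 0.0, 0.001]
contact_force: [-0.1, -0.2, -2.6]
opening: 0.664
```

Call:
play_rows(commands=[{"delta_rot":[0,0,0],"travel":[0,0,0.01],"gripper":-1},{"delta_rot":[0,0,0],"travel":[0,0,0.015],"gripper":-1},{"delta_rot":[0,0,0],"travel":[0,0,0.015],"gripper":-1}])

```text
clock: 8.4
tool_pos: [0.5221, 0.2599, 0.0492]
eef_rot: [0.128, 0.992, 0.0, 0.001]
contact_force: [-2.5, -0.7, 10.6]
opening: 0.659
```

Call:
play_rows(commands=[{"delta_rot":[0,0,0],"travel":[0,0,0],"gripper":1},{"delta_rot":[0,0,0],"travel":[0,0,0],"gripper":1},{"delta_rot":[0,0,0],"travel":[0,0,0],"gripper":1},{"delta_rot":[0,0,0],"travel":[0,0,-0.2],"gripper":1},{"delta_rot":[0,0,0],"travel":[0,0,-0.5],"gripper":1},{"delta_rot":[0,0,0],"travel":[0,0,-0.8],"gripper":1},{"delta_rot":[0,0,0],"travel":[0,0,-0.8],"gripper":1}])

```text
clock: 9.28
tool_pos: [0.5238, 0.2609, 0.1707]
eef_rot: [0.128, 0.992, 0.002, 0.003]
contact_force: [0.0, -0.2, 0.1]
opening: 1.001
```

```bash
python3 plan.py 0.4265 0.2845 0.150
python3 - <<'E'
from h import *
print(np.round(r.get_state()["q"],2))
for n in ("scene","side"):
    s=viewer.snapshot(n); P=cloud(s,n).reshape(-1,3); P=P[~np.isnan(P[:,0])]
    near=np.hypot(P[:,0]-.522,P[:,1]-.26)<.05
    t=P[near&(P[:,2]>.075)&(P[:,2]<.088)]
    print("rim",len(t),np.round(np.median(t[:,2]),4),cv2.minEnclosingCircle((t[:,:2]*1000).astype(np.float32)))
    t=P[(np.hypot(P[:,0]-.4265,P[:,1]-.2845)<.03)&(P[:,2]>.083)&(P[:,2]<.094)]
    print("tab",len(t),np.round(np.median(t,0),4), cv2.minAreaRect((t[:,:2]*1000).astype(np.float32)))
E
```

```text
calls 1 each [ 0.6677 -0.0129  0.1344] total [ 0.6677 -0.0129  0.1344] clock 9.275 F [ 0.  -0.2  0.1] op 88.1 tcp [0.5238 0.2609 0.1707]
[-0.42  0.72 -0.21  1.76  0.22  0.67  0.57]
rim 130 0.0784 ((521.2353515625, 260.39056396484375), 30.77773666381836)
tab 50 [0.4283 0.2835 0.0868] ((426.1170349121094, 283.9531555175781), (32.727169036865234, 15.230897903442383), 77.51074981689453)
rim 200 0.0805 ((520.5968017578125, 260.407470703125), 30.217416763305664)
tab 80 [0.4264 0.2877 0.0894] ((426.1387939453125, 284.20928955078125), (35.1733512878418, 11.96950912475586), 74.74666595458984)
```

Call:
play_rows(commands=[{"delta_rot":[0,0,0.5],"travel":[0.3,0,0],"gripper":0},{"delta_rot":[0,0,0.5],"travel":[0.67,-0.013,0],"gripper":0},{"delta_rot":[0,0,0.5],"travel":[0.67,-0.013,0],"gripper":0},{"delta_rot":[0,0,0.5],"travel":[0.67,-0.013,0],"gripper":0},{"delta_rot":[0,0,0.5],"travel":[0.67,-0.013,0],"gripper":0},{"delta_rot":[0,0,0.5],"travel":[0.67,-0.013,0],"gripper":0},{"delta_rot":[0,0,0.5],"travel":[0.67,-0.013,0],"gripper":0},{"delta_rot":[0,0,0.5],"travel":[0.67,-0.013,0],"gripper":0},{"delta_rot":[0,0,0.5],"travel":[0.67,-0.013,0.1],"gripper":0},{"delta_rot":[0,0,0.5],"travel":[0.67,-0.013,0.1],"gripper":0},{"delta_rot":[0,0,0.5],"travel":[0.67,-0.013,0.1],"gripper":0}])

```text
clock: 10.75
tool_pos: [0.4237, 0.2829, 0.1518]
eef_rot: [0.791, 0.612, -0.001, -0.0]
contact_force: [-0.6, -0.0, 0.1]
opening: 0.5
```

```bash
python3 plan.py 0.4262 0.2843 0.062; python3 -c "
from h import *
s=r.get_state();print(np.round(s['q'],2));print(np.round(mat(s['eef_rot']),3))"
```

```text
calls 1 each [0.0141 0.0146 0.5985] total [0.0141 0.0146 0.5985] clock 10.75 F [-0.6 -0.   0.1] op 44.0 tcp [0.4237 0.2829 0.1518]
[-0.82  0.69  0.23  2.01 -0.33  0.48 -0.6 ]
[[ 0.251  0.968 -0.001]
 [ 0.968 -0.251 -0.001]
 [-0.001 -0.001 -1.   ]]
```

Call:
play_rows(commands=[{"delta_rot":[0,0,0],"travel":[0.014,0.015,0.3],"gripper":0},{"delta_rot":[0,0,0],"travel":[0.014,0.015,0.5],"gripper":0},{"delta_rot":[0,0,0],"travel":[0.014,0.015,0.6],"gripper":0},{"delta_rot":[0,0,0],"travel":[0.014,0.015,0.6],"gripper":0},{"delta_rot":[0,0,0],"travel":[0.014,0.015,0.6],"gripper":-1},{"delta_rot":[0,0,0],"travel":[0.014,0.015,0.6],"gripper":-1},{"delta_rot":[0,0,0],"travel":[0.014,0.015,0.6],"gripper":-1},{"delta_rot":[0,0,0],"travel":[0.014,0.015,0.6],"gripper":-1},{"delta_rot":[0,0,0],"travel":[0.014,0.015,0.6],"gripper":-1}], force=40)

```text
clock: 11.88
tool_pos: [0.4267, 0.285, 0.063]
eef_rot: [0.792, 0.611, 0.0, -0.0]
contact_force: [-1.0, 0.3, 6.2]
opening: 0.131
```

Call:
play_rows(commands=[{"delta_rot":[0,0,0],"travel":[0,0.03,0],"gripper":-1},{"delta_rot":[0,0,0],"travel":[0,0.06,0],"gripper":-1},{"delta_rot":[0,0,0],"travel":[0,0.085,0],"gripper":-1},{"delta_rot":[0,0,0],"travel":[0,0.1,0],"gripper":-1},{"delta_rot":[0,0,0],"travel":[0,0.115,0],"gripper":-1},{"delta_rot":[0,0,0],"travel":[0,0.13,0],"gripper":-1},{"delta_rot":[0,0,0],"travel":[0,0.145,0],"gripper":-1},{"delta_rot":[0,0,0],"travel":[0,0.145,0],"gripper":-1}])

```text
clock: 12.88
tool_pos: [0.4465, 0.2796, 0.063]
eef_rot: [0.791, 0.611, -0.001, -0.001]
contact_force: [-2.7, -0.2, 8.4]
opening: 0.135
```

Call:
play_rows(commands=[{"delta_rot":[0,0,0],"travel":[0,0.005,0],"gripper":-1},{"delta_rot":[0,0,0],"travel":[0,0.01,0],"gripper":-1},{"delta_rot":[0,0,0],"travel":[0,0.01,0],"gripper":-1},{"delta_rot":[0,0,0],"travel":[0,0.01,0],"gripper":-1}])

```text
clock: 13.38
tool_pos: [0.4476, 0.2793, 0.063]
eef_rot: [0.791, 0.611, -0.001, -0.001]
contact_force: [-3.7, 0.1, 8.0]
opening: 0.135
```

Call:
play_rows(commands=[{"delta_rot":[0,0,0],"travel":[0,0.005,0],"gripper":-1},{"delta_rot":[0,0,0],"travel":[0,0.01,0],"gripper":-1},{"delta_rot":[0,0,0],"travel":[0,0.015,0],"gripper":-1},{"delta_rot":[0,0,0],"travel":[0,0.015,0],"gripper":-1},{"delta_rot":[0,0,0],"travel":[0,0.015,0],"gripper":-1}])

```text
clock: 14.0
tool_pos: [0.4498, 0.2787, 0.063]
eef_rot: [0.791, 0.611, -0.001, -0.001]
contact_force: [-3.9, 0.5, 8.1]
opening: 0.133
```

Call:
play_rows(commands=[{"delta_rot":[0,0,0],"travel":[0,0.005,0],"gripper":-1},{"delta_rot":[0,0,0],"travel":[0,0.01,0],"gripper":-1},{"delta_rot":[0,0,0],"travel":[0,0.01,0],"gripper":-1},{"delta_rot":[0,0,0],"travel":[0,0.01,0],"gripper":-1}])

```text
clock: 14.5
tool_pos: [0.4512, 0.2783, 0.063]
eef_rot: [0.791, 0.611, -0.001, -0.001]
contact_force: [-3.9, 1.6, 7.8]
opening: 0.134
```

Call:
play_rows(commands=[{"delta_rot":[0,0,0],"travel":[0,0.005,0],"gripper":-1},{"delta_rot":[0,0,0],"travel":[0,0.01,0],"gripper":-1},{"delta_rot":[0,0,0],"travel":[0,0.01,0],"gripper":-1},{"delta_rot":[0,0,0],"travel":[0,0.01,0],"gripper":-1}])

```text
clock: 15.0
tool_pos: [0.452, 0.2781, 0.063]
eef_rot: [0.791, 0.611, -0.001, -0.001]
contact_force: [-4.1, 0.2, 8.9]
opening: 0.133
```

Call:
play_rows(commands=[{"delta_rot":[0,0,0],"travel":[0,0.005,0],"gripper":-1},{"delta_rot":[0,0,0],"travel":[0,0.01,0],"gripper":-1},{"delta_rot":[0,0,0],"travel":[0,0.01,0],"gripper":-1},{"delta_rot":[0,0,0],"travel":[0,0.01,0],"gripper":-1}])

```text
clock: 15.5
tool_pos: [0.452, 0.278, 0.063]
eef_rot: [0.791, 0.612, -0.002, -0.002]
contact_force: [-8.0, 1.5, 11.1]
opening: 0.133
```

```bash
cat > pan.py <<'E'
from h import *
import sys
for n in ("scene","side"):
    s=viewer.snapshot(n); P=cloud(s,n); 
    save(cv2.resize(s["color"][120:280,290:450] if n=="scene" else s["color"][190:350,190:350],(400,400)),f"z_{n}.png")
    P=P.reshape(-1,3); P=P[~np.isnan(P[:,0])]
    for o in viewer.outline_of(n,"pan"):
        c=np.round(o["at"]); 
    near=np.hypot(P[:,0]-.53,P[:,1]-.257)<.04
    t=P[near&(P[:,2]>.074)&(P[:,2]<.088)]
    if len(t)>5: print(n,"rim",len(t),cv2.minEnclosingCircle((t[:,:2]*1000).astype(np.float32)))
a=cv2.imread("pics/z_scene.png");b=cv2.imread("pics/z_side.png");cv2.imwrite("pics/"+sys.argv[1],np.hstack([a,b]))
E
python3 pan.py clamp.png
```

```text
scene rim 154 ((532.8847045898438, 256.0746765136719), 29.93985366821289)
side rim 208 ((532.0650634765625, 258.26025390625), 30.127994537353516)
```

View pics/clamp.png

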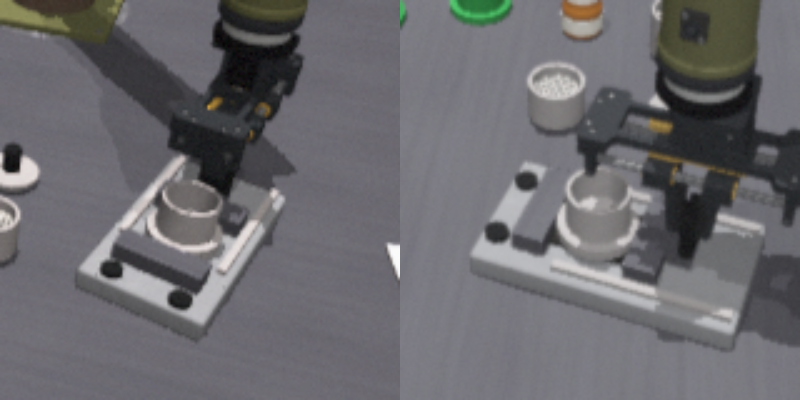

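The pan is seated against both jaws (left panel (190,235)). The tool stopped at 0.4520 and the force rose. I'll nudge once more, then release.

Call:
play_rows(commands=[{"delta_rot":[0,0,0],"travel":[0,0.01,0],"gripper":-1},{"delta_rot":[0,0,0],"travel":[0,0.015,0],"gripper":-1},{"delta_rot":[0,0,0],"travel":[0,0.015,0],"gripper":-1},{"delta_rot":[0,0,0],"travel":[0,0.015,0],"gripper":-1}])

```text
clock: 16.2
tool_pos: [0.4521, 0.278, 0.0629]
eef_rot: [0.791, 0.612, -0.004, -0.003]
contact_force: [-11.6, 3.2, 15.1]
opening: 0.135
```

Call:
play_rows(commands=[{"delta_rot":[0,0,0],"travel":[0,0,0],"gripper":0},{"delta_rot":[0,0,0],"travel":[0,0,0],"gripper":0},{"delta_rot":[0,0,0],"travel":[0,0,0],"gripper":0},{"delta_rot":[0,0,0],"travel":[0,0,-0.3],"gripper":0},{"delta_rot":[0,0,0],"travel":[0,0,-0.6],"gripper":0},{"delta_rot":[0,0,0],"travel":[0,0,-0.8],"gripper":0},{"delta_rot":[0,0,0],"travel":[0,0,-0.8],"gripper":0}])

```text
clock: 17.08
tool_pos: [0.4596, 0.277, 0.1844]
eef_rot: [0.792, 0.611, 0.003, 0.0]
contact_force: [0.4, 1.0, -0.3]
opening: 0.503
```

```bash
python3 plan.py 0.590 0.0735 0.15; python3 pan.py clamp2.png
python3 - <<'E'
from h import *
for n in ("scene","side"):
    s=viewer.snapshot(n); P=cloud(s,n).reshape(-1,3); P=P[~np.isnan(P[:,0])]
    t=P[(np.hypot(P[:,0]-.452,P[:,1]-.278)<.03)&(P[:,2]>.083)&(P[:,2]<.094)]
    print("tab",len(t), cv2.minAreaRect((t[:,:2]*1000).astype(np.float32)))
    for nm,c,h in (("fine",(.59,.0735),.05),("coarse",(.464,-.05),.062),("knob",(.464,.064),.044)):
        t=P[(np.hypot(P[:,0]-c[0],P[:,1]-c[1])<(.04 if nm!="knob" else .015))&(abs(P[:,2]-h)<.005)]
        print(nm,cv2.minEnclosingCircle((t[:,:2]*1000).astype(np.float32)))
    t=P[(np.hypot(P[:,0]-.464,P[:,1]-.064)<.045)&(abs(P[:,2]-.013)<.005)]
    print("disc",cv2.minEnclosingCircle((t[:,:2]*1000).astype(np.float32)))
E
```

```text
calls 2 each [-0.5463  0.5918  0.115 ] total [-1.0926  1.1837  0.2301] clock 17.075 F [ 0.4  1.  -0.3] op 44.3 tcp [0.4596 0.277  0.1844]
scene rim 149 ((532.8727416992188, 258.3004455566406), 30.776185989379883)
side rim 226 ((532.0188598632812, 257.8081970214844), 30.191701889038086)
tab 53 ((454.1798400878906, 276.2453308105469), (33.63783645629883, 16.88225555419922), 75.10904693603516)
fine ((588.869873046875, 72.15825653076172), 30.66577911376953)
coarse ((462.7984924316406, -51.16267776489258), 33.982765197753906)
knob ((461.734130859375, 61.210533142089844), 9.827380180358887)
disc ((460.79742431640625, 60.69508361816406), 33.620670318603516)
tab 83 ((451.9137268066406, 277.5550231933594), (35.92496109008789, 12.294620513916016), 73.7183609008789)
fine ((590.0415649414062, 74.32131958007812), 31.11802864074707)
coarse ((0.0, 0.0), 0.0)
knob ((462.5849304199219, 64.3301010131836), 10.075261116027832)
disc ((460.73504638671875, 62.51140594482422), 32.8592414855957)
```

Call:
play_rows(commands=[{"delta_rot":[0,0,-0.5],"travel":[0,0,0],"gripper":1},{"delta_rot":[0,0,-0.5],"travel":[-0.2,0.2,0],"gripper":1},{"delta_rot":[0,0,-0.5],"travel":[-0.4,0.4,0],"gripper":1},{"delta_rot":[0,0,-0.5],"travel":[-0.7,0.7,0],"gripper":1},{"delta_rot":[0,0,-0.5],"travel":[-0.95,0.95,0],"gripper":1},{"delta_rot":[0,0,-0.5],"travel":[-0.95,0.95,0],"gripper":1},{"delta_rot":[0,0,-0.5],"travel":[-0.95,0.95,0],"gripper":1},{"delta_rot":[0,0,-0.5],"travel":[-0.95,0.95,0],"gripper":1},{"delta_rot":[0,0,-0.5],"travel":[-0.95,0.95,0],"gripper":1},{"delta_rot":[0,0,-0.5],"travel":[-0.95,0.95,0],"gripper":1},{"delta_rot":[0,0,-0.5],"travel":[-0.95,0.95,0],"gripper":1}])

```text
clock: 18.75
tool_pos: [0.5595, 0.1025, 0.182]
eef_rot: [0.128, 0.992, -0.0, -0.0]
contact_force: [-0.3, 0.2, 0.4]
opening: 0.999
```

```bash
python3 plan.py 0.5895 0.073 0.10
```

```text
calls 1 each [-0.2439 -0.1393  0.5464] total [-0.2439 -0.1393  0.5464] clock 18.75 F [-0.3  0.2  0.4] op 87.9 tcp [0.5595 0.1025 0.182 ]
```

Call:
play_rows(commands=[{"delta_rot":[0,0,0],"travel":[-0.244,-0.139,0.4],"gripper":1},{"delta_rot":[0,0,0],"travel":[-0.244,-0.139,0.546],"gripper":1},{"delta_rot":[0,0,0],"travel":[-0.244,-0.139,0.546],"gripper":1},{"delta_rot":[0,0,0],"travel":[-0.244,-0.139,0.546],"gripper":1}])

```text
clock: 19.25
tool_pos: [0.5901, 0.0742, 0.1015]
eef_rot: [0.127, 0.992, 0.001, 0.0]
contact_force: [0.2, 0.9, 1.1]
opening: 0.999
```

```bash
python3 plan.py 0.5895 0.073 0.014
```

```text
calls 1 each [ 0.0023 -0.0096  0.5835] total [ 0.0023 -0.0096  0.5835] clock 19.25 F [0.2 0.9 1.1] op 87.9 tcp [0.5901 0.0742 0.1015]
```

Call:
play_rows(commands=[{"delta_rot":[0,0,0],"travel":[0,-0.005,0.3],"gripper":1},{"delta_rot":[0,0,0],"travel":[0,-0.005,0.5],"gripper":1},{"delta_rot":[0,0,0],"travel":[0,-0.005,0.583],"gripper":1},{"delta_rot":[0,0,0],"travel":[0,-0.005,0.583],"gripper":1},{"delta_rot":[0,0,0],"travel":[0,-0.005,0.583],"gripper":-1},{"delta_rot":[0,0,0],"travel":[0,-0.005,0.583],"gripper":-1},{"delta_rot":[0,0,0],"travel":[0,-0.005,0.583],"gripper":-1},{"delta_rot":[0,0,0],"travel":[0,-0.005,0.583],"gripper":-1},{"delta_rot":[0,0,0],"travel":[0,-0.005,0.583],"gripper":-1}], force=25)

```text
clock: 20.38
tool_pos: [0.59, 0.0724, 0.0137]
eef_rot: [0.128, 0.992, 0.0, 0.0]
contact_force: [-1.1, 0.7, 5.4]
opening: 0.663
```

```bash
python3 plan.py 0.5324 0.2578 0.155
```

```text
calls 2 each [ 0.3418  0.5494 -0.4711] total [ 0.6837  1.0988 -0.9422] clock 20.375 F [-1.1  0.7  5.4] op 58.3 tcp [0.59   0.0724 0.0137]
```

Call:
play_rows(commands=[{"delta_rot":[0,0,0],"travel":[0,0,-0.3],"gripper":-1},{"delta_rot":[0,0,0],"travel":[0,0,-0.7],"gripper":-1},{"delta_rot":[0,0,0],"travel":[0.3,0.5,-0.94],"gripper":-1},{"delta_rot":[0,0,0],"travel":[0.65,0.95,-0.94],"gripper":-1},{"delta_rot":[0,0,0],"travel":[0.68,0.99,-0.94],"gripper":-1},{"delta_rot":[0,0,0],"travel":[0.68,0.99,-0.94],"gripper":-1},{"delta_rot":[0,0,0],"travel":[0.68,0.99,-0.94],"gripper":-1}])

```text
clock: 21.25
tool_pos: [0.5283, 0.2412, 0.1537]
eef_rot: [0.127, 0.992, -0.001, -0.0]
contact_force: [0.6, -0.2, -2.6]
opening: 0.664
```

```bash
python3 plan.py 0.5324 0.2578 0.12;  python3 - <<'E'
from h import *
ims=[]
for n in ("scene","side"):
    s=viewer.snapshot(n); P=cloud(s,n); tz=r.get_state()["tool_pos"]
    c=s["color"]; ims.append(cv2.resize(c[110:270,270:430] if n=="scene" else c[180:340,190:350],(400,400)))
    for o in viewer.outline_of(n,"fine")[:1]:
        q=P[o["pixels"]]; q=q[~np.isnan(q[:,0])]; print(n,o["conf"],o["at"],np.round(np.percentile(q,[3,50,97],axis=0),3),np.round(tz,4))
        t=q[abs(q[:,2]-(tz[2]+.0363))<.004]; t=t[np.hypot(*(t[:,:2]-tz[:2]).T)<.04]
        if len(t)>4: print(len(t),cv2.minEnclosingCircle((t[:,:2]*1000).astype(np.float32)))
save(np.hstack(ims),"fineheld.png")
E
```

```text
calls 1 each [0.0016 0.1144 0.2246] total [0.0016 0.1144 0.2246] clock 21.25 F [ 0.6 -0.2 -2.6] op 58.4 tcp [0.5283 0.2412 0.1537]
scene 0.58 [365.4, 162.4] [[0.502 0.216 0.149]
 [0.548 0.241 0.175]
 [0.558 0.264 0.189]] [0.5288 0.24   0.1536]
99 ((528.7196655273438, 240.437255859375), 31.595890045166016)
side 0.76 [281.0, 235.9] [[0.5   0.229 0.151]
 [0.509 0.261 0.171]
 [0.526 0.27  0.191]] [0.5292 0.2396 0.1537]
41 ((509.5280456542969, 246.7058563232422), 19.359588623046875)
```

View pics/fineheld.png

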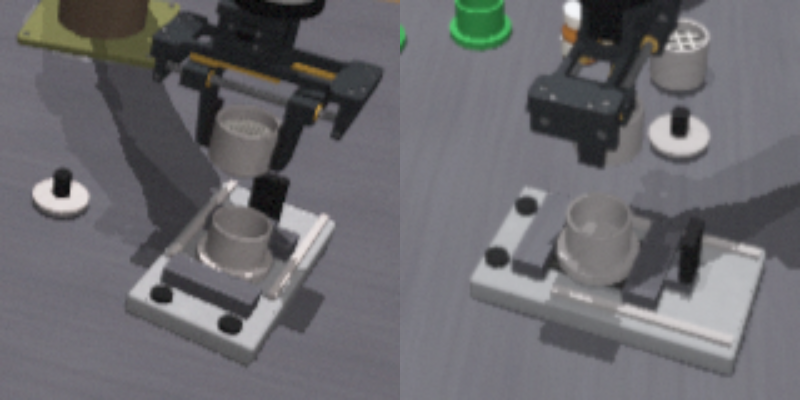

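The fine sieve is upright in the fingers (left panel (245,140)) with its centre on the TCP. The clamped pan sits below it at (240,235).

Call:
play_rows(commands=[{"delta_rot":[0,0,0],"travel":[0.005,0.115,0.15],"gripper":-1},{"delta_rot":[0,0,0],"travel":[0.005,0.115,0.2],"gripper":-1},{"delta_rot":[0,0,0],"travel":[0.005,0.115,0.2],"gripper":-1},{"delta_rot":[0,0,0],"travel":[0.005,0.115,0.2],"gripper":-1}])

```text
clock: 21.95
tool_pos: [0.5325, 0.2578, 0.1245]
eef_rot: [0.128, 0.992, -0.0, 0.0]
contact_force: [0.1, 0.2, -0.9]
opening: 0.662
```

```bash
cat > held.py <<'E'
# held.py label rim_above_tcp : rim centre seen vs TCP
from h import *
import sys
off=float(sys.argv[2])
for n in ("scene","side"):
    s=viewer.snapshot(n); P=cloud(s,n); tz=r.get_state()["tool_pos"]
    q=P.reshape(-1,3); q=q[~np.isnan(q[:,0])]; q=q[np.hypot(*(q[:,:2]-tz[:2]).T)<.04]
    t=q[abs(q[:,2]-(tz[2]+off))<.004]
    print(n,"tcp",np.round(tz,4),len(t),cv2.minEnclosingCircle((t[:,:2]*1000).astype(np.float32)) if len(t)>4 else "")
    for o in viewer.outline_of(n,sys.argv[1])[:1]:
        q=P[o["pixels"]]; q=q[~np.isnan(q[:,0])]; t=q[abs(q[:,2]-(tz[2]+off))<.004]
        if len(t)>4: print("  net",round(o["conf"],2),len(t),cv2.minEnclosingCircle((t[:,:2]*1000).astype(np.float32)))
E
python3 held.py fine 0.0363; python3 plan.py 0.5324 0.2578 0.0867
```

```text
scene tcp [0.5326 0.2581 0.1247] 149 ((540.1804809570312, 256.0368957519531), 38.86424255371094)
  net 0.88 117 ((532.5401611328125, 257.91107177734375), 31.068105697631836)
side tcp [0.5325 0.2585 0.1247] 46 ((524.9439086914062, 256.3544921875), 28.870004653930664)
  net 0.63 35 ((510.6468505859375, 265.27618408203125), 17.133159637451172)
calls 1 each [-0.0008 -0.0054  0.2528] total [-0.0008 -0.0054  0.2528] clock 22.15 F [ 0.  -0.1 -0.9] op 58.2 tcp [0.5325 0.2586 0.1246]
```

Call:
play_rows(commands=[{"delta_rot":[0,0,0],"travel":[0,-0.003,0.1],"gripper":-1},{"delta_rot":[0,0,0],"travel":[0,-0.003,0.17],"gripper":-1},{"delta_rot":[0,0,0],"travel":[0,-0.003,0.21],"gripper":-1},{"delta_rot":[0,0,0],"travel":[0,-0.003,0.235],"gripper":-1},{"delta_rot":[0,0,0],"travel":[0,-0.003,0.25],"gripper":-1},{"delta_rot":[0,0,0],"travel":[0,-0.003,0.255],"gripper":-1},{"delta_rot":[0,0,0],"travel":[0,-0.003,0.255],"gripper":-1},{"delta_rot":[0,0,0],"travel":[0,-0.003,0.255],"gripper":-1}])

```text
clock: 23.15
tool_pos: [0.5323, 0.258, 0.0867]
eef_rot: [0.128, 0.992, -0.0, 0.0]
contact_force: [-1.2, -1.1, 6.2]
opening: 0.662
```

Call:
play_rows(commands=[{"delta_rot":[0,0,0],"travel":[0,0,0],"gripper":1},{"delta_rot":[0,0,0],"travel":[0,0,0],"gripper":1},{"delta_rot":[0,0,0],"travel":[0,0,0],"gripper":1},{"delta_rot":[0,0,0],"travel":[0,0,-0.2],"gripper":1},{"delta_rot":[0,0,0],"travel":[0,0,-0.45],"gripper":1},{"delta_rot":[0,0,0],"travel":[0,-0.1,-0.7],"gripper":1},{"delta_rot":[0,0,0],"travel":[-0.02,-0.5,-0.7],"gripper":1},{"delta_rot":[0,0,0],"travel":[-0.02,-1,-0.7],"gripper":1},{"delta_rot":[0,0,0],"travel":[-0.02,-1,-0.7],"gripper":1},{"delta_rot":[0,0,0],"travel":[-0.02,-1,-0.7],"gripper":1}])

```text
clock: 24.4
tool_pos: [0.4972, 0.1122, 0.191]
eef_rot: [0.128, 0.992, 0.0, 0.0]
contact_force: [0.5, 1.2, 0.3]
opening: 1.003
```

```bash
cat > rim.py <<'E'
# rim.py x y z : circle of the points within 4 mm of height z near x y
from h import *
import sys
x,y,z=map(float,sys.argv[1:4]); rad=float(sys.argv[4]) if len(sys.argv)>4 else .04
for n in ("scene","side"):
    s=viewer.snapshot(n); P=cloud(s,n)
    P=P.reshape(-1,3); P=P[~np.isnan(P[:,0])]; P=P[np.hypot(P[:,0]-x,P[:,1]-y)<rad]
    t=P[abs(P[:,2]-z)<.004]
    print(n,len(t),"z97",np.round(np.percentile(P[:,2],97),4),cv2.minEnclosingCircle((t[:,:2]*1000).astype(np.float32)) if len(t)>4 else "")
    if n=="side": t=t
save(s["color"],"last_side.png")
E
python3 rim.py .5324 .258 .123; python3 rim.py .464 -.05 .062; python3 plan.py 0.4635 -0.0503 0.13
```

```text
scene 116 z97 0.1221 ((531.203857421875, 257.72003173828125), 30.890525817871094)
side 202 z97 0.1242 ((531.6793212890625, 259.08575439453125), 30.49202537536621)
scene 77 z97 0.0611 ((463.8094482421875, -52.55131149291992), 34.37553787231445)
side 104 z97 0.0632 ((465.2368469238281, -49.03745651245117), 33.703521728515625)
calls 2 each [-0.0278 -0.5616  0.2018] total [-0.0556 -1.1231  0.4036] clock 24.6 F [1.  0.8 0.2] op 87.8 tcp [0.4975 0.1148 0.1908]
```

The fine sieve is home: its rim is at 0.122–0.124 m, where 0.123 is expected.

Call:
play_rows(commands=[{"delta_rot":[0,0,0],"travel":[-0.06,-0.5,0],"gripper":1},{"delta_rot":[0,0,0],"travel":[-0.06,-0.9,0],"gripper":1},{"delta_rot":[0,0,0],"travel":[-0.06,-0.95,0],"gripper":1},{"delta_rot":[0,0,0],"travel":[-0.06,-0.95,0.2],"gripper":1},{"delta_rot":[0,0,0],"travel":[-0.06,-0.95,0.4],"gripper":1},{"delta_rot":[0,0,0],"travel":[-0.06,-0.95,0.4],"gripper":1}])

```text
clock: 25.35
tool_pos: [0.469, -0.0264, 0.1294]
eef_rot: [0.126, 0.992, -0.0, -0.002]
contact_force: [-0.3, 0.2, 0.0]
opening: 1.0
```

```bash
python3 plan.py 0.4645 -0.0505 0.13
```

```text
calls 1 each [-0.011  -0.163  -0.0037] total [-0.011  -0.163  -0.0037] clock 25.35 F [-0.3  0.2  0. ] op 88.0 tcp [ 0.469  -0.0264  0.1294]
```

Call:
play_rows(commands=[{"delta_rot":[0,0,0],"travel":[-0.011,-0.163,0],"gripper":1},{"delta_rot":[0,0,0],"travel":[-0.011,-0.163,0],"gripper":1},{"delta_rot":[0,0,0],"travel":[-0.011,-0.163,0],"gripper":1}])

```text
clock: 25.72
tool_pos: [0.466, -0.0506, 0.1316]
eef_rot: [0.127, 0.992, 0.001, 0.001]
contact_force: [-0.1, -0.1, -0.3]
opening: 0.998
```

```bash
python3 plan.py 0.4645 -0.0505 0.020
```

```text
calls 1 each [ 0.0113 -0.0027  0.7439] total [ 0.0113 -0.0027  0.7439] clock 25.725 F [-0.1 -0.1 -0.3] op 87.8 tcp [ 0.466  -0.0506  0.1316]
```

Call:
play_rows(commands=[{"delta_rot":[0,0,0],"travel":[0.008,0,0.3],"gripper":1},{"delta_rot":[0,0,0],"travel":[0.008,0,0.6],"gripper":1},{"delta_rot":[0,0,0],"travel":[0.008,0,0.74],"gripper":1},{"delta_rot":[0,0,0],"travel":[0.008,0,0.74],"gripper":1},{"delta_rot":[0,0,0],"travel":[0.008,0,0.74],"gripper":-1},{"delta_rot":[0,0,0],"travel":[0.008,0,0.74],"gripper":-1},{"delta_rot":[0,0,0],"travel":[0.008,0,0.74],"gripper":-1},{"delta_rot":[0,0,0],"travel":[0.008,0,0.74],"gripper":-1},{"delta_rot":[0,0,0],"travel":[0.008,0,0.74],"gripper":-1}])

```text
clock: 26.85
tool_pos: [0.4646, -0.0513, 0.0208]
eef_rot: [0.128, 0.992, 0.0, 0.001]
contact_force: [-0.4, 0.4, 6.9]
opening: 0.719
```

```bash
python3 plan.py 0.5316 0.2583 0.19
```

```text
calls 3 each [ 0.0295  0.7036 -0.3755] total [ 0.0884  2.1109 -1.1266] clock 26.85 F [-0.4  0.4  6.9] op 63.3 tcp [ 0.4646 -0.0513  0.0208]
```

Call:
play_rows(commands=[{"delta_rot":[0,0,0],"travel":[0,0,-0.3],"gripper":-1},{"delta_rot":[0,0,0],"travel":[0,0,-0.65],"gripper":-1},{"delta_rot":[0,0,0],"travel":[0,0.2,-1],"gripper":-1},{"delta_rot":[0,0,0],"travel":[0.03,0.6,-1],"gripper":-1},{"delta_rot":[0,0,0],"travel":[0.03,0.9,-1],"gripper":-1},{"delta_rot":[0,0,0],"travel":[0.03,0.9,-1],"gripper":-1}])

```text
clock: 27.6
tool_pos: [0.4944, 0.0852, 0.1704]
eef_rot: [0.124, 0.992, 0.002, 0.001]
contact_force: [-0.0, -0.4, -2.7]
opening: 0.716
```

Call:
play_rows(commands=[{"delta_rot":[0,0,0],"travel":[0.03,0.4,-0.13],"gripper":-1},{"delta_rot":[0,0,0],"travel":[0.03,0.8,-0.13],"gripper":-1},{"delta_rot":[0,0,0],"travel":[0.03,0.9,-0.13],"gripper":-1},{"delta_rot":[0,0,0],"travel":[0.03,0.9,-0.13],"gripper":-1},{"delta_rot":[0,0,0],"travel":[0.03,0.9,-0.13],"gripper":-1}])

```text
clock: 28.22
tool_pos: [0.523, 0.2087, 0.1889]
eef_rot: [0.129, 0.992, -0.002, -0.001]
contact_force: [0.6, 0.2, -2.3]
opening: 0.717
```

```bash
python3 plan.py 0.5318 0.2583 0.178
```

```text
calls 1 each [0.0281 0.3346 0.0713] total [0.0281 0.3346 0.0713] clock 28.225 F [ 0.6  0.2 -2.3] op 63.1 tcp [0.523  0.2087 0.1889]
```

Call:
play_rows(commands=[{"delta_rot":[0,0,0],"travel":[0.025,0.3,0],"gripper":-1},{"delta_rot":[0,0,0],"travel":[0.025,0.32,0.04],"gripper":-1},{"delta_rot":[0,0,0],"travel":[0.025,0.32,0.07],"gripper":-1},{"delta_rot":[0,0,0],"travel":[0.025,0.32,0.07],"gripper":-1},{"delta_rot":[0,0,0],"travel":[0.025,0.32,0.07],"gripper":-1}])

```text
clock: 28.85
tool_pos: [0.5322, 0.258, 0.1789]
eef_rot: [0.128, 0.992, -0.0, -0.0]
contact_force: [0.4, 0.2, -1.7]
opening: 0.719
```

```bash
python3 held.py coarse 0.0412;python3 plan.py 0.5318 0.2583 0.1358; python3 rim.py .5324 .258 .123
```

```text
scene tcp [0.5322 0.2584 0.179 ] 163 ((532.814208984375, 257.6702575683594), 38.79732894897461)
  net 0.77 114 ((531.614990234375, 258.78826904296875), 32.847007751464844)
side tcp [0.5322 0.259  0.1791] 71 ((524.6962280273438, 257.4515686035156), 31.91757583618164)
  net 0.92 45 ((511.94403076171875, 262.8148193359375), 25.054279327392578)
calls 1 each [ 0.0011 -0.0064  0.2886] total [ 0.0011 -0.0064  0.2886] clock 29.05 F [ 0.1  0.2 -2.9] op 62.9 tcp [0.5322 0.2592 0.1791]
scene 115 z97 0.4894 ((532.2221069335938, 258.8559265136719), 31.274084091186523)
side 156 z97 0.5976 ((531.9479370117188, 260.0522766113281), 30.039918899536133)
```

Call:
play_rows(commands=[{"delta_rot":[0,0,0],"travel":[0,-0.003,0.12],"gripper":-1},{"delta_rot":[0,0,0],"travel":[0,-0.003,0.2],"gripper":-1},{"delta_rot":[0,0,0],"travel":[0,-0.003,0.24],"gripper":-1},{"delta_rot":[0,0,0],"travel":[0,-0.003,0.265],"gripper":-1},{"delta_rot":[0,0,0],"travel":[0,-0.003,0.28],"gripper":-1},{"delta_rot":[0,0,0],"travel":[0,-0.003,0.29],"gripper":-1},{"delta_rot":[0,0,0],"travel":[0,-0.003,0.29],"gripper":-1},{"delta_rot":[0,0,0],"travel":[0,-0.003,0.29],"gripper":-1}])

```text
clock: 30.15
tool_pos: [0.5322, 0.2591, 0.1358]
eef_rot: [0.128, 0.992, 0.0, 0.0]
contact_force: [-0.3, -0.5, 3.4]
opening: 0.722
```

Call:
play_rows(commands=[{"delta_rot":[0,0,0],"travel":[0,0,0],"gripper":1},{"delta_rot":[0,0,0],"travel":[0,0,0],"gripper":1},{"delta_rot":[0,0,0],"travel":[0,0,0],"gripper":1},{"delta_rot":[0,0,0],"travel":[0,0,-0.2],"gripper":1},{"delta_rot":[0,0,0],"travel":[0,0,-0.45],"gripper":1},{"delta_rot":[0,0,0],"travel":[0,-0.1,-0.7],"gripper":1},{"delta_rot":[0,0,0],"travel":[0.1,-0.5,-0.7],"gripper":1},{"delta_rot":[0,0,0],"travel":[0.1,-0.9,-0.7],"gripper":0},{"delta_rot":[0,0,0],"travel":[0.1,-0.9,-0.7],"gripper":0},{"delta_rot":[0,0,0],"travel":[0.1,-0.9,-0.7],"gripper":0}])

```text
clock: 31.4
tool_pos: [0.4837, 0.1328, 0.2406]
eef_rot: [0.128, 0.992, 0.001, 0.0]
contact_force: [1.7, 0.8, 0.9]
opening: 0.682
```

```bash
python3 rim.py .5324 .258 .177; python3 rim.py .463 .063 .044 .015;python3 rim.py .462 .063 .014; python3 plan.py 0.463 0.063 0.13
```

```text
scene 123 z97 0.1753 ((531.0231323242188, 258.33795166015625), 32.940696716308594)
side 211 z97 0.1787 ((530.729736328125, 259.9725646972656), 33.440773010253906)
scene 24 z97 0.3466 ((461.025390625, 62.115516662597656), 11.539750099182129)
side 35 z97 0.0458 ((462.3996887207031, 62.127197265625), 10.474543571472168)
scene 201 z97 0.3466 ((460.752685546875, 61.52863693237305), 33.86457824707031)
side 261 z97 0.3484 ((462.6067810058594, 62.387184143066406), 33.22624588012695)
calls 1 each [ 0.0134 -0.4882  0.7343] total [ 0.0134 -0.4882  0.7343] clock 31.7 F [ 0.2 -0.3  0.2] op 43.8 tcp [0.4834 0.1333 0.2402]
```

View pics/last_side.png

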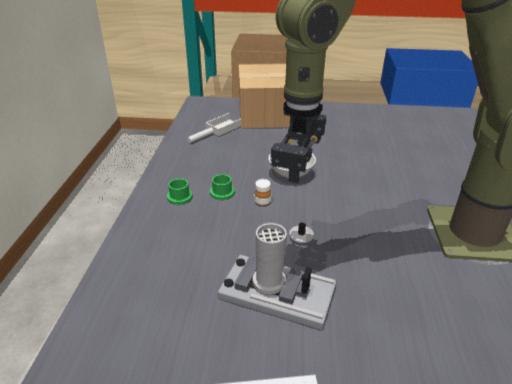

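The stack stands straight at (270,260) with its coarse rim at 0.177, as expected. The lid is at (301,233), world (0.462, 0.062).

Call:
play_rows(commands=[{"delta_rot":[0,0,0],"travel":[0.02,-0.495,0.3],"gripper":0},{"delta_rot":[0,0,0],"travel":[0.02,-0.495,0.7],"gripper":0},{"delta_rot":[0,0,0],"travel":[0.02,-0.495,0.95],"gripper":0},{"delta_rot":[0,0,0],"travel":[0.02,-0.495,0.95],"gripper":0},{"delta_rot":[0,0,0],"travel":[0.02,-0.495,0.95],"gripper":0},{"delta_rot":[0,0,0],"travel":[0.02,-0.495,0.95],"gripper":0}])

```text
clock: 32.45
tool_pos: [0.4631, 0.062, 0.0998]
eef_rot: [0.127, 0.992, 0.001, 0.002]
contact_force: [-0.0, 0.1, -0.3]
opening: 0.5
```

```bash
python3 plan.py 0.4618 0.0622 0.021
```

```text
calls 1 each [ 0.0108 -0.0019  0.5254] total [ 0.0108 -0.0019  0.5254] clock 32.45 F [-0.   0.1 -0.3] op 44.0 tcp [0.4631 0.062  0.0998]
```

Call:
play_rows(commands=[{"delta_rot":[0,0,0],"travel":[0.008,0,0.3],"gripper":0},{"delta_rot":[0,0,0],"travel":[0.008,0,0.45],"gripper":0},{"delta_rot":[0,0,0],"travel":[0.008,0,0.525],"gripper":0},{"delta_rot":[0,0,0],"travel":[0.008,0,0.525],"gripper":0},{"delta_rot":[0,0,0],"travel":[0.008,0,0.525],"gripper":-1},{"delta_rot":[0,0,0],"travel":[0.008,0,0.525],"gripper":-1},{"delta_rot":[0,0,0],"travel":[0.008,0,0.525],"gripper":-1},{"delta_rot":[0,0,0],"travel":[0.008,0,0.525],"gripper":-1},{"delta_rot":[0,0,0],"travel":[0.008,0,0.525],"gripper":-1}])

```text
clock: 33.58
tool_pos: [0.4608, 0.0615, 0.0197]
eef_rot: [0.128, 0.992, 0.0, 0.001]
contact_force: [-0.7, -0.2, 6.7]
opening: 0.222
```

```bash
python3 plan.py 0.5312 0.259 0.24
```

```text
calls 2 each [-0.061   0.6968 -0.7339] total [-0.1221  1.3936 -1.4678] clock 33.575 F [-0.7 -0.2  6.7] op 19.5 tcp [0.4608 0.0615 0.0197]
```

Call:
play_rows(commands=[{"delta_rot":[0,0,0],"travel":[0,0,-0.35],"gripper":-1},{"delta_rot":[0,0,0],"travel":[0,0,-0.7],"gripper":-1},{"delta_rot":[0,0,0],"travel":[0,0.1,-1],"gripper":-1},{"delta_rot":[0,0,0],"travel":[-0.06,0.35,-1],"gripper":-1},{"delta_rot":[0,0,0],"travel":[-0.06,0.35,-1],"gripper":-1}])

```text
clock: 34.2
tool_pos: [0.484, 0.1132, 0.17]
eef_rot: [0.126, 0.992, 0.002, 0.002]
contact_force: [-0.3, -0.4, -2.6]
opening: 0.217
```

Call:
play_rows(commands=[{"delta_rot":[0,0,0],"travel":[0,0,-0.25],"gripper":-1},{"delta_rot":[0,0,0],"travel":[0,0.2,-0.47],"gripper":-1},{"delta_rot":[0,0,0],"travel":[-0.06,0.5,-0.47],"gripper":-1},{"delta_rot":[0,0,0],"travel":[-0.06,0.85,-0.47],"gripper":-1},{"delta_rot":[0,0,0],"travel":[-0.06,0.95,-0.47],"gripper":-1},{"delta_rot":[0,0,0],"travel":[-0.06,0.95,-0.47],"gripper":-1},{"delta_rot":[0,0,0],"travel":[-0.06,0.95,-0.47],"gripper":-1}])

```text
clock: 35.08
tool_pos: [0.5267, 0.2427, 0.239]
eef_rot: [0.129, 0.992, -0.002, -0.001]
contact_force: [-0.2, -0.2, -1.2]
opening: 0.219
```

```bash
python3 plan.py 0.5315 0.259 0.225
```

```text
calls 1 each [-0.0031  0.1134  0.093 ] total [-0.0031  0.1134  0.093 ] clock 35.075 F [-0.2 -0.2 -1.2] op 19.3 tcp [0.5267 0.2427 0.239 ]
```

Call:
play_rows(commands=[{"delta_rot":[0,0,0],"travel":[-0.002,0.105,0],"gripper":-1},{"delta_rot":[0,0,0],"travel":[-0.002,0.105,0.05],"gripper":-1},{"delta_rot":[0,0,0],"travel":[-0.002,0.105,0.09],"gripper":-1},{"delta_rot":[0,0,0],"travel":[-0.002,0.105,0.09],"gripper":-1},{"delta_rot":[0,0,0],"travel":[-0.002,0.105,0.09],"gripper":-1}])

```text
clock: 35.7
tool_pos: [0.5314, 0.2605, 0.2261]
eef_rot: [0.128, 0.992, -0.0, -0.0]
contact_force: [-0.0, -0.8, -1.5]
opening: 0.218
```

```bash
python3 held.py lid -0.0057; python3 plan.py 0.5315 0.259 0.1887; python3 rim.py .531 .259 .177
python3 - <<'E'
import cv2; from h import *
s=viewer.snapshot("scene"); save(cv2.resize(s["color"][80:260,280:460],(500,500)),"lidheld.png")
E
```

```text
scene tcp [0.5315 0.2606 0.2262] 223 ((532.862060546875, 259.6395263671875), 31.9908504486084)
side tcp [0.5316 0.2607 0.2263] 352 ((532.0147705078125, 262.6062927246094), 32.631778717041016)
  net 0.86 308 ((531.47607421875, 262.4040832519531), 32.0977783203125)
calls 1 each [-0.0023 -0.0111  0.2508] total [-0.0023 -0.0111  0.2508] clock 35.9 F [ 0.2 -0.3 -1.8] op 19.0 tcp [0.5316 0.2607 0.2263]
scene 120 z97 0.5118 ((532.06201171875, 258.2901306152344), 33.04889678955078)
side 152 z97 0.6136 ((531.3463134765625, 260.9742126464844), 32.20683670043945)
```

View pics/lidheld.png

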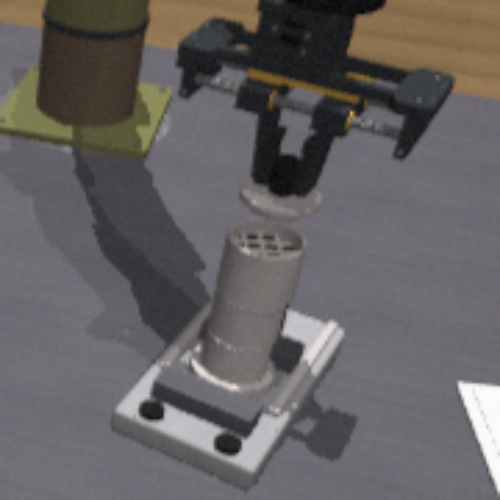

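The lid is level above the stack (280,195). By the same cameras it sits about 1.4 mm too far in +y, so I'll correct that and lower it.

Call:
play_rows(commands=[{"delta_rot":[0,0,0],"travel":[0.001,-0.009,0.1],"gripper":-1},{"delta_rot":[0,0,0],"travel":[0.001,-0.009,0.17],"gripper":-1},{"delta_rot":[0,0,0],"travel":[0.001,-0.009,0.2],"gripper":-1},{"delta_rot":[0,0,0],"travel":[0.001,-0.009,0.225],"gripper":-1},{"delta_rot":[0,0,0],"travel":[0.001,-0.009,0.24],"gripper":-1},{"delta_rot":[0,0,0],"travel":[0.001,-0.009,0.252],"gripper":-1},{"delta_rot":[0,0,0],"travel":[0.001,-0.009,0.252],"gripper":-1},{"delta_rot":[0,0,0],"travel":[0.001,-0.009,0.252],"gripper":-1}])

```text
clock: 37.05
tool_pos: [0.5312, 0.2596, 0.1888]
eef_rot: [0.128, 0.992, 0.0, 0.0]
contact_force: [-0.2, -0.1, 1.8]
opening: 0.22
```

Call:
play_rows(commands=[{"delta_rot":[0,0,0],"travel":[0,0,0],"gripper":0},{"delta_rot":[0,0,0],"travel":[0,0,0],"gripper":0},{"delta_rot":[0,0,0],"travel":[0,0,0],"gripper":0},{"delta_rot":[0,0,0],"travel":[0,0,-0.2],"gripper":0},{"delta_rot":[0,0,0],"travel":[0,0,-0.5],"gripper":0},{"delta_rot":[0,0,0],"travel":[0,-0.3,-0.6],"gripper":0},{"delta_rot":[0,0,0],"travel":[0,-0.9,-0.6],"gripper":0},{"delta_rot":[0,0,0],"travel":[0,-0.9,-0.6],"gripper":0},{"delta_rot":[0,0,0],"travel":[0,-0.9,-0.6],"gripper":0}])

```text
clock: 38.17
tool_pos: [0.4965, 0.1263, 0.2784]
eef_rot: [0.13, 0.992, -0.001, -0.0]
contact_force: [-0.2, 0.0, 0.2]
opening: 0.497
```

```bash
python3 rim.py .531 .259 .183; python3 rim.py .531 .259 .213 .02
python3 - <<'E'
from h import *
ims=[]
for n in ("scene","side"):
    s=viewer.snapshot(n); c=s["color"]; P=cloud(s,n)
    ims.append(cv2.resize(c[110:270,270:430] if n=="scene" else c[170:330,190:350],(400,400)))
    for l in ("bowl","jar"):
        for o in viewer.outline_of(n,l)[:1]:
            q=P[o["pixels"]]; q=q[~np.isnan(q[:,0])]; print(n,l,np.round(np.median(q,0),3))
    P=P.reshape(-1,3); P=P[~np.isnan(P[:,0])]
    t=P[(np.hypot(P[:,0]-.452,P[:,1]-.278)<.03)&(P[:,2]>.083)&(P[:,2]<.094)]
    print("tab",cv2.minAreaRect((t[:,:2]*1000).astype(np.float32)))
save(np.hstack(ims),"final.png"); print(r.get_state()["contact_force"])
E
```

```text
scene 289 z97 0.2037 ((532.495361328125, 259.26861572265625), 33.093936920166016)
side 436 z97 0.2082 ((531.8403930664062, 260.5683898925781), 32.777015686035156)
scene 39 z97 0.2122 ((531.94921875, 259.0481872558594), 10.453716278076172)
side 62 z97 0.2141 ((531.815673828125, 259.9203186035156), 11.268365859985352)
scene bowl [ 0.469 -0.268  0.032]
scene jar [ 0.592 -0.084  0.04 ]
tab ((0.0, 0.0), (0.0, 0.0), 0.0)
side bowl [ 0.489 -0.275  0.036]
side jar [ 0.575 -0.071  0.041]
tab ((452.4991760253906, 278.65667724609375), (35.779541015625, 12.343531608581543), 74.15505981445312)
[0.59436281 0.05898375 0.25454401]
```

View pics/final.png

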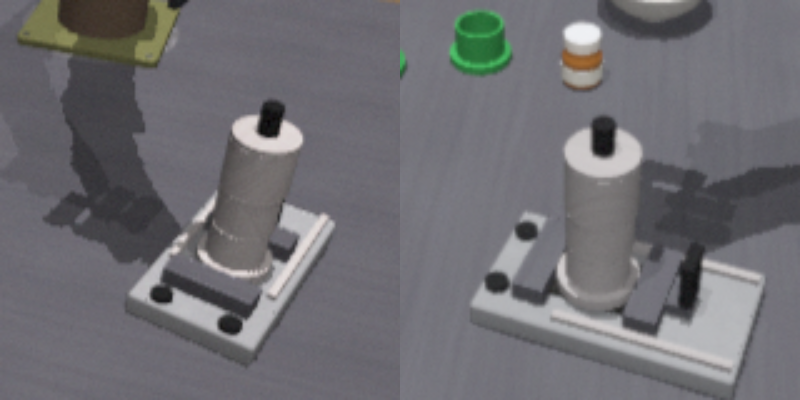

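The whole stack is upright. The knob top is at 0.212–0.214 m (0.213 expected), the tab hasn't moved since clamping, and the jar and bowl are in place.

```bash
python3 -c "
from h import *
print(r.finish_job())"
```

```text
the job is handed in; nothing more can be done
None
```

The sieve stack is built and handed in at about 38 s on the robot's clock, well under the 136 s limit. I stood the steel pan on the strips, let go, and clamped it with the jaw tab. The fine sieve, coarse sieve and lid then went on in that order, each released before the next.

| Check | Measured | Expected |
|---|---|---|
| Fine sieve rim height | 0.122–0.124 m | 0.123 m |
| Coarse sieve rim height | 0.175–0.179 m | 0.177 m |
| Lid knob top height | 0.212–0.214 m | 0.213 m |
| Tab to pan axis, clamped | about 82 mm | 84 mm |

- **Clamp:** the jaw stopped moving while the push rose to about 12 N. The 2 mm gap on the tab distance is about the cameras' calibration error. In the last check the tab was still where the clamping left it.
- **Stack:** it stands upright with its parts centred on each other to within about 1.5 mm.
- **Bystanders:** the bowl and jar show no real movement. One of the two cameras reads the bowl up to 1 cm off its first reading, but the arm never went near it. I put that down to the changing view of the bowl.
- **Failed reading:** the scene camera gave no reading for the tab in the last check, so the final tab position comes from the side camera alone.

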